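# Gauge the depth of a lidded mixing tin with a sprung dip probe

## Robot

A 7-joint arm with a two-finger parallel gripper is mounted at the origin on the work surface. World frame = base frame: x ahead of the robot, y to its left, z up, the work surface at z = 0. Lengths are in m, angles in rad, forces in N, time in s.
With the tool pointing down it reaches from about 0.425 to 0.875 m from the base axis. Payload 9.9 kg.
Tool frame: the origin (TCP) lies at the centre of the arm's flange, where the gripper is bolted on; the fingertips stand 173 mm ahead of it and the grasp point (between the pads) lies 155 mm ahead of it; z points along the fingers, y is the line along which they close (so a half turn about z gives the same grasp; the last joint's range is limited). The gripper opens to 85 mm and grips with 20 to 120 N. Pads are 22 mm wide; open, the fingers measure 114 mm over their backs; the gripper's body (76 mm by 85 mm) begins 54 mm behind the grasp point. The pads swing forward as they close: fully open they stand 13 mm farther back than shut.
Start: joints at [-1.252, 0.576, 0.025, 1.437, -0.015, 1.129, -0.057], TCP at [0.265, 0.621, 0.405] pointing down, gripper open.
Joint ranges: [-2.76, 2.76], [-0.34, 2.15], [-1.52, 1.57], [0.19, 2.46], [-1.09, 4.23], [0.17, 1.99], [-2.82, 2.82]. Speed limits (rad/s): [2.22, 2.22, 3.01, 3.01, 3.14, 3.14, 3.14].

## Interface

Orientations are given as a rotation vector (axis times angle).
In Python, from workcell import sense, capture, camera_params, finish_job gives the robot as it stands.
- The arm moves only by the tool move_arm, never from a script. Its argument "rows" is a list of rows, each an object with "translation": the shift along the tool's x, y, z in units of 30 cm (1.0 is 30 cm), a list of three; "turn": the turn, a rotation vector about the tool's x, y, z in units of 30 degrees (1.0 is 30 degrees), a list of three; "hand": the closure, from 0 (fully open) to 1 (shut). In form: [{"translation": [tx, ty, tz], "turn": [rx, ry, rz], "hand": hand}, ...]. A call has 1 to 20 rows; each row is the pose to reach, as a shift and turn from the pose commanded when the call began, along the tool's axes at that moment; what a row does not reach only later rows make up. A row lasts 1/8 s, in which the tool goes at most 62.5 mm and 10.7 degrees, less where a joint would pass 70% of its speed; a pose out of reach is approached as far as the arm can. A call with a number of a shift or a turn outside -1 to 1 is refused whole. A call with a gripper value outside its range is refused whole. The fingers move at their own pace and stop on an object; "newtons" is the grip in N (left out, the last holds). Time passes only in rows, so rows that repeat a pose let the fingers close. It gives the time, the measured TCP pose, the force, the opening and the grip force at its end, in the units of the state.
- sense(): the state, without advancing time (a new reading comes with each control period).
- capture(name): name is "side" or "top" or "wrist"; returns (picture, depth): 400x640x3 uint8, blue, green, red; 400x640 float32, m along the optical axis (not along the pixel's ray), 0 where there is no reading.
- camera_params(name): a dict with "fx", "fy", "cx", "cy" (pixels), "k1" (the pictures are not rectified: a ray, as slopes to the right and down, at radius r is drawn at 1 + k1 r^2 times it, then the intrinsics apply), "R" (3x3) and "t" (3): a world point X has camera coordinates R X + t; the wrist camera has in their place "T_tool_cam" (4x4, takes a point from camera to tool coordinates, whose origin is the TCP and whose axes are the flange's). Camera axes: x right, y down, z forward; pixel columns grow to the right and rows downward; lengths in m; the calibration is good to about 2 mm. A picture is of the moment at which its call begins: read the wrist's pose just before it. camera_params takes no time and is no camera call.
- finish_job(): hands the job in; it is judged then, once.
The state is a dict: "t": time; "qpos": joint angles; "dq": joint speeds; "effort": joint torques, N m; "eef_pos": TCP position; "eef_rot": TCP orientation; "contact_force": force on the tool from outside, world axes, zero at the start; "moment": the same for the moment, N m; "gripper_width": finger opening in m; "finger_force": force on a finger pad.
Only numpy, scipy, OpenCV 4.12 (cv2) and the standard library are available. Lean on these libraries where they do the work, as an engineer would, in place of code of your own. Each camera call takes 0.05 s, during which the arm holds its last target. There are 200 camera calls.

## Task

Lift the dip probe (the tool with the square handle) out of its wooden holder and lower it upright through the white guide collar on the mixing tin's lid, without its stem touching the collar or lid, until you feel its sprung tip meet the hidden floor inside. Finish holding it there for the reading: still in the gripper, centred in the hole, the tip pressed gently and only partly in. Leave the stirring rod and the three small vials where they stand.

Things in the scene. Friction and masses are not known exactly. Their poses are not given: they have to be found in the camera images.
- probe: Dip probe, loose, about 175 g, upright in either of the holder's holes. Origin: centre of the underside of its steel flange (32 mm across, 6 mm thick), which rests on the holder's plate; z up along the stem. Above: grey square handle 22 x 22 mm, 56 mm tall, flats square to its x and y. Below: steel stem 10 mm thick ending in a brass sprung tip 8 mm thick, 110 mm from origin to free tip.
- probe_grip (a point): Centre of the probe's square handle, on its axis, 34 mm above the origin of the probe: the place to grip.
- probe_tip (a point): Lower end of the probe's sprung tip, on its axis, 110 mm below the probe's origin when free. The tip slides up to 16 mm into the stem; it starts to give at 1.2 N and takes about 0.3 N more per mm, so 6 N when fully in.
- tin: Round lidded metal mixing tin, 100 mm across, clamped in a steel base 150 x 130 x 10 mm fixed to the bench. Origin on the bench under its axis, z up. Two clamp lugs beside it (+x and -x), 48 mm high. Lid top 92 mm above the bench. Inside: a level fixed steel false floor at an unknown height, 20 to 50 mm above the bench.
- guide: The tin's lid (102 mm across) with the white guide collar at its centre: collar outside diameter 44 mm, bore 28 mm right through lid and collar. Origin on the tin's axis, 88 mm above the bench, at the underside of the lid.
- bore (a point): Centre of the mouth of the guide collar, on the tin's axis, 105 mm above the bench.
- holder: Plywood holder fixed to the bench, 80 x 180 mm, its plate's top 118 mm above the bench. Origin on the bench under its centre, long side along its y axis. Two through holes 16 mm in diameter lie at 45 mm either side of the centre along y: one carries the probe, the other the stirring rod.
- stirrer: Wooden stirring rod with a round ball knob (28 mm across, its top 38 mm above the plate) standing in the holder's other hole. Origin: centre of the underside of its 26 mm disc, which rests on the plate. Not to be moved.
- vial0: Small pigment vial, 32 mm across, 66 mm tall, standing beside the tin. Origin at the centre of its underside. Not to be moved.
- vial1: As vial0, another one beside the tin.
- vial2: As vial0, another one beside the tin.

How it is judged:
By the outcome, as a careful person would: the job done as asked, in the order asked, and still so for the second after the job is handed in, while the arm keeps its last pose, push and grip.
It also fails if it takes over 48 s, if anything falls off the work surface, if the arm or the gripper's body presses on something with over 40 N, if the wrist force passes 120 N, or if a joint passes its speed limit or range.

## Working session

There is one attempt and no reset: what is moved stays moved. The work goes in short steps, Python scripts to look and compute and a tool call to move; the robot and the scene stay as the last step left them, time stands still between calls to the robot, and variables do not carry over. Pictures are saved under pics/ and viewed, at most 10 in all, crops included, and the job is handed in when it is done.

Besides the shell and the picture viewer there is one more tool, called after "Call:" by a JSON object that holds its "fn" and its "kwargs". move_arm: Moves the arm, as the interface text tells. Shifts and turns lie within -1 to 1; 1 stands for 30 cm of shift or 30 degrees of turn. Its arguments: {"type":"object","properties":{"rows":{"type":"array"},"newtons":{"type":"number"}},"required":["rows"]}

```bash
mkdir -p pics
cat > h.py <<'E'
import numpy as np, cv2
from workcell import sense, capture, camera_params
from scipy.spatial.transform import Rotation as Ro
def pose(cam,s=None):
    p=camera_params(cam)
    if cam=='wrist':
        s=s or sense(); T=np.eye(4); T[:3,:3]=Ro.from_rotvec(s['eef_rot']).as_matrix(); T[:3,3]=s['eef_pos']
        M=T@np.array(p['T_tool_cam']); return p,M[:3,:3],M[:3,3]
    R=np.array(p['R']); return p,R.T,-R.T@np.array(p['t'])
def ray(cam,uv,s=None):
    p,A,c=pose(cam,s); uv=np.atleast_2d(np.array(uv,float))
    K=np.array([[p['fx'],0,p['cx']],[0,p['fy'],p['cy']],[0,0,1.]])
    q=cv2.undistortPoints(uv.reshape(-1,1,2),K,np.array([p['k1'],0,0,0.])).reshape(-1,2)
    return c,np.c_[q,np.ones(len(q))]@A.T
def plane(cam,uv,z,s=None):
    c,d=ray(cam,uv,s); return c+d*((z-c[2])/d[:,2])[:,None]
E
python3 - <<'E'
from h import *
s=sense(); print({k:np.round(v,3) for k,v in s.items()})
for n in('top','side'):
    im,d=capture(n); cv2.imwrite(f'pics/{n}0.png',im); np.save(f'{n}0.npy',d); p,A,c=pose(n); print(n,c,A[:,2],p['fx'],p['k1'])
print(camera_params('wrist'))
E
```

```text
{'t': np.float64(0.0), 'qpos': array([-1.252,  0.577,  0.025,  1.438, -0.015,  1.129, -0.057]), 'dq': array([ 0.001,  0.   ,  0.002,  0.002, -0.   ,  0.001, -0.001]), 'effort': array([-1.0000e-03, -7.6578e+01,  2.2500e+00, -2.8597e+01,  1.5000e-02,
        1.3000e-02, -0.0000e+00]), 'eef_pos': array([0.265, 0.621, 0.404]), 'eef_rot': array([-6.280e-01, -3.078e+00,  3.000e-03]), 'contact_force': array([ 0.07 , -0.214, -0.254]), 'moment': array([-0.019, -0.009, -0.029]), 'finger_force': np.float64(0.0), 'gripper_width': np.float64(0.086)}
top [0.44988127 0.03520312 0.89726436] [ 0.16995938 -0.00295059 -0.98544665] 406.2314696938033 -0.09537292625463416
side [0.31111718 0.58517805 0.60903688] [ 0.3735847  -0.69724306 -0.61178967] 378.6084731621854 -0.009583707864194106
{'fx': 352.0463477069986, 'fy': 352.0463477069986, 'cx': 320.36530366425967, 'cy': 196.79992030838653, 'k1': -0.051290461732197874, 'T_tool_cam': array([[-7.25005171e-04, -9.63626491e-01, -2.67251681e-01,
         6.69230042e-02],
       [ 9.99999725e-01, -7.40889458e-04, -4.14001609e-05,
        -4.10798490e-04],
       [-1.58109662e-04, -2.67251638e-01,  9.63626762e-01,
         3.02458159e-02],
       [ 0.00000000e+00,  0.00000000e+00,  0.00000000e+00,
         1.00000000e+00]])}
```

View pics/top0.png

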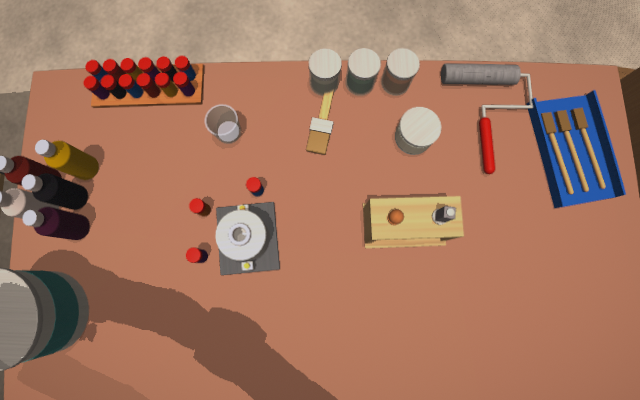

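View pics/side0.png

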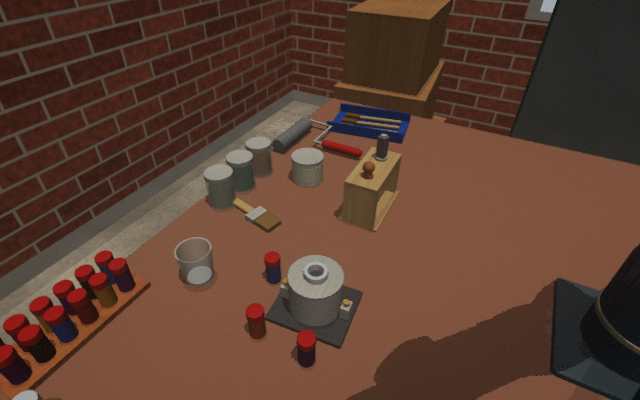

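Top view: the collar is at about (240,234), the holder spans (370–462, 197–240), the probe is at (445,215), the stirrer at (397,216), and the vials are at (254,186), (197,206) and (195,255). The side view agrees with this layout.

Run:
```python
from h import *
im=cv2.imread('pics/top0.png'); d=np.load('top0.npy')
for n,uv,z in [('bore',(240,234),.105),('lugN',(243,209),.048),('lugS',(247,266),.048),('probetop',(449,211),.18),('flange',(440,217),.124),('stir',(397,216),.142),('v',(254,186),.066),('v',(197,206),.066),('v',(195,255),.066)]:
    print(n,plane('top',uv,z)[0].round(3))
for c in [(370,197),(461,196),(463,237),(371,240)]: print('plate',plane('top',c,.118)[0].round(3))
b=[plane('top',c,.01)[0] for c in [(216,208),(275,203),(279,268),(219,274)]]; print('base',np.round(b,3))
p=plane('side',[(316,271),(382,140),(380,157),(369,167)],.105); print('side bore',p[0].round(3), plane('side',(382,138),.18).round(3),plane('side',(369,167),.142).round(3))
cv2.imwrite('pics/c1.png',np.hstack([cv2.resize(im[180:280,160:300],None,fx=3,fy=4),cv2.resize(im[185:260,355:475],None,fx=3.1,fy=400/75)])[:, :800])
```

```text
bore [0.522 0.182 0.105]
lugN [0.58  0.187 0.048]
lugS [0.46  0.177 0.048]
probetop [ 0.551 -0.207  0.18 ]
flange [ 0.547 -0.207  0.124]
stir [ 0.548 -0.12   0.142]
v [0.625 0.161 0.066]
v [0.585 0.281 0.066]
v [0.483 0.282 0.066]
plate [ 0.589 -0.073  0.118]
plate [ 0.589 -0.254  0.118]
plate [ 0.508 -0.252  0.118]
plate [ 0.505 -0.072  0.118]
base [[0.589 0.254 0.01 ]
 [0.598 0.123 0.01 ]
 [0.455 0.114 0.01 ]
 [0.444 0.244 0.01 ]]
side bore [0.52  0.186 0.105] [[ 0.548 -0.194  0.18 ]] [[ 0.546 -0.118  0.142]]
```

```bash
cat >> h.py <<'E'
def delta(target,R=None):
    s=sense(); A=Ro.from_rotvec(s['eef_rot'])
    out=A.inv().apply(np.array(target)-s['eef_pos'])/.3
    tr=None if R is None else ((A.inv()*R).as_rotvec()/np.radians(30)).round(4)
    print('d',out.round(4),'turn',tr)
def down(yaw): # tool x at yaw (deg), z down
    a=np.radians(yaw); x=np.array([np.cos(a),np.sin(a),0]); z=np.array([0,0,-1.]); return Ro.from_matrix(np.c_[x,np.cross(z,x),z])
E
python3 - <<'E'
from h import *
A=Ro.from_rotvec(sense()['eef_rot']).as_matrix(); print(A.round(3), np.degrees(np.arctan2(A[1,0],A[0,0])))
delta([.522,.182,.405],down(180)); delta([.522,.182,.405],down(-180+20))
E
```

```text
[[-0.92   0.392 -0.001]
 [ 0.392  0.92  -0.001]
 [-0.    -0.002 -1.   ]] 156.92595226546675
d [-1.363  -1.0094 -0.002 ] turn [-2.900e-03 -4.000e-04 -7.691e-01]
d [-1.363  -1.0094 -0.002 ] turn [-2.8000e-03 -1.0000e-03 -1.4358e+00]
```

Call:
{"fn": "move_arm", "kwargs": {"rows": [{"translation": [-0.15,-0.11,0],"turn": [0,0,-0.15],"hand": 0},{"translation": [-0.32,-0.24,0],"turn": [0,0,-0.35],"hand": 0},{"translation": [-0.5,-0.37,0],"turn": [0,0,-0.55],"hand": 0},{"translation": [-0.68,-0.5,0],"turn": [0,0,-0.769],"hand": 0},{"translation": [-0.84,-0.62,0],"turn": [0,0,-0.769],"hand": 0},{"translation": [-0.98,-0.73,0],"turn": [0,0,-0.769],"hand": 0},{"translation": [-1,-0.745,0],"turn": [0,0,-0.769],"hand": 0}]}}

```text
t: 0.98
eef_pos: [0.4552, 0.293, 0.4046]
eef_rot: [0.012, 3.141, -0.004]
contact_force: [-0.2, 1.7, 0.3]
gripper_width: 0.0856
finger_force: 0.0
```

Run:
```python
from h import *
delta([.522,.182,.405],down(180))
```

```text
d [-0.2254 -0.3684 -0.0004] turn [-0.0046  0.0011 -0.0147]
```

Call:
{"fn": "move_arm", "kwargs": {"rows": [{"translation": [-0.08,-0.14,0],"turn": [0,0,-0.015],"hand": 0},{"translation": [-0.17,-0.28,0],"turn": [0,0,-0.015],"hand": 0},{"translation": [-0.225,-0.368,0],"turn": [0,0,-0.015],"hand": 0},{"translation": [-0.225,-0.368,0],"turn": [0,0,-0.015],"hand": 0}]}}

```text
t: 1.48
eef_pos: [0.5214, 0.1856, 0.4044]
eef_rot: [0.006, -3.141, 0.001]
contact_force: [-0.3, 0.2, -0.5]
gripper_width: 0.0852
finger_force: 0.0
```

Run:
```python
from h import *
s=sense(); im,d=capture('wrist'); cv2.imwrite('pics/w1.png',im); import pickle; pickle.dump((s,im,d),open('w1.pkl','wb')); print(s['eef_pos'],s['eef_rot'],np.abs(s['dq']).max())
```

```text
[0.5213914  0.18556667 0.40437803] [ 6.37351236e-03 -3.14146901e+00  1.49269000e-03] 0.047860203259054795
```

View pics/w1.png

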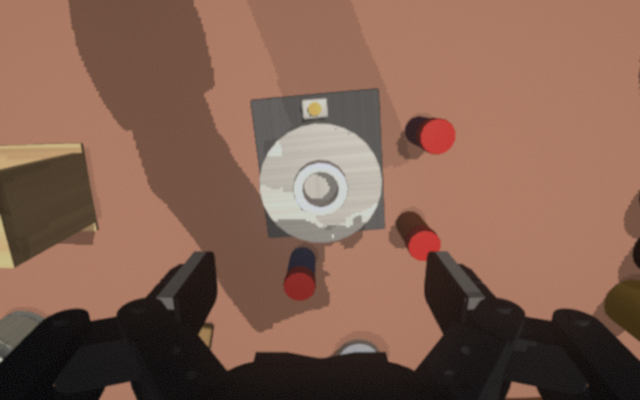

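The wrist view shows the collar ring at about (321,188), the lid around it, the vials at (437,135), (424,245) and (300,285), and the holder at the left edge. Next I'll fit the ring and the lid.

Run:
```python
from h import *
import pickle; s,im,d=pickle.load(open('w1.pkl','rb'))
hsv=cv2.cvtColor(im,cv2.COLOR_BGR2HSV); print([hsv[188,x].tolist() for x in (300,317,343,365)])
m=((hsv[...,1]<35)&(hsv[...,2]>185)).astype(np.uint8)
m[:, :285]=0;m[:,357:]=0;m[:152]=0;m[224:]=0
cs,h=cv2.findContours(m,cv2.RETR_CCOMP,cv2.CHAIN_APPROX_NONE)
for i,c in enumerate(cs):
    if len(c)>40:
        e=cv2.fitEllipse(c); print(h[0][i],e)
        for z in (.105,): 
            P=plane('wrist',c.reshape(-1,2),z,s)[:,:2]; (q,r)=cv2.minEnclosingCircle(P.astype(np.float32)*1000); print(q,r,(P.max(0)+P.min(0))/2,P.max(0)-P.min(0))
p=plane('wrist',[(315,109)],.048,s);print('lug',p)
# depth: collar points top
p0,A,c0=pose('wrist',s); v,u=np.nonzero((d>0)&(np.abs(np.arange(640)-321)[None]<75)&(np.abs(np.arange(400)-186)[:,None]<75))
_,D=ray('wrist',np.c_[u,v],s); X=c0+D*d[v,u][:,None]
k=(X[:,2]>.099)&(X[:,2]<.112); print('collar depth',k.sum(),np.median(X[k,2]),(X[k].max(0)+X[k].min(0))/2,np.ptp(X[k],0))
k=(X[:,2]>.085); print('lid depth',(np.percentile(X[k],99.5,0)+np.percentile(X[k],.5,0))/2,np.ptp(X[k],0))
delta([.548,-.207,.425],down(180))
```

```text
[[98, 5, 208], [18, 23, 188], [70, 4, 209], [18, 24, 190]]
[-1  3  6 -1] ((321.5951232910156, 188.4249725341797), (75.1080093383789, 80.71754455566406), 93.2286376953125)
(521.2749633789062, 184.71412658691406) 39.11772918701172 [0.52201193 0.18476096] [0.05781097 0.05724655]
[16 14 -1  5] ((320.3087463378906, 189.09603881835938), (35.16767883300781, 36.4460334777832), 92.6552505493164)
(522.6824340820312, 184.42822265625) 15.510648727416992 [0.5227205  0.18434642] [0.03091482 0.03006701]
lug [[0.46251995 0.17952874 0.048     ]]
collar depth 1463 0.1052340202973116 [0.52216157 0.1843318  0.10352048] [0.04339576 0.04293809 0.00892414]
lid depth [0.52204592 0.18449689 0.09862744] [0.10110131 0.10112544 0.01900745]
d [-0.0828 -1.3149 -0.0688] turn [ 0.0001 -0.0012  0.0124]
```

Call:
{"fn": "move_arm", "kwargs": {"rows": [{"translation": [0,-0.14,-0.06],"turn": [0,0,0],"hand": 0},{"translation": [0,-0.32,-0.06],"turn": [0,0,0],"hand": 0},{"translation": [-0.03,-0.5,-0.06],"turn": [0,0,0],"hand": 0},{"translation": [-0.05,-0.68,-0.06],"turn": [0,0,0],"hand": 0},{"translation": [-0.08,-0.85,-0.06],"turn": [0,0,0],"hand": 0},{"translation": [-0.08,-1,-0.06],"turn": [0,0,0],"hand": 0}]}}

```text
t: 2.28
eef_pos: [0.5474, -0.1122, 0.4226]
eef_rot: [-0.016, 3.141, 0.001]
contact_force: [-0.2, 0.3, 0.3]
gripper_width: 0.085
finger_force: 0.0
```

Call:
{"fn": "move_arm", "kwargs": {"rows": [{"translation": [0,-0.16,0],"turn": [0,0,0],"hand": 0},{"translation": [0,-0.29,0],"turn": [0,0,0],"hand": 0},{"translation": [0,-0.315,0],"turn": [0,0,0],"hand": 0},{"translation": [0,-0.315,0],"turn": [0,0,0],"hand": 0}]}}

```text
t: 2.78
eef_pos: [0.548, -0.2054, 0.4224]
eef_rot: [0.014, -3.141, -0.002]
contact_force: [-0.3, 1.8, 0.7]
gripper_width: 0.0856
finger_force: 0.0
```

Run:
```python
from h import *
s=sense(); im,d=capture('wrist'); cv2.imwrite('pics/w2.png',im); import pickle; pickle.dump((s,im,d),open('w2.pkl','wb')); print(s['eef_pos'],s['eef_rot'],np.abs(s['dq']).max())
```

```text
[ 0.54795434 -0.20542628  0.42241918] [ 1.43216296e-02 -3.14127806e+00 -1.72599696e-03] 0.019005818672005376
```

View pics/w2.png

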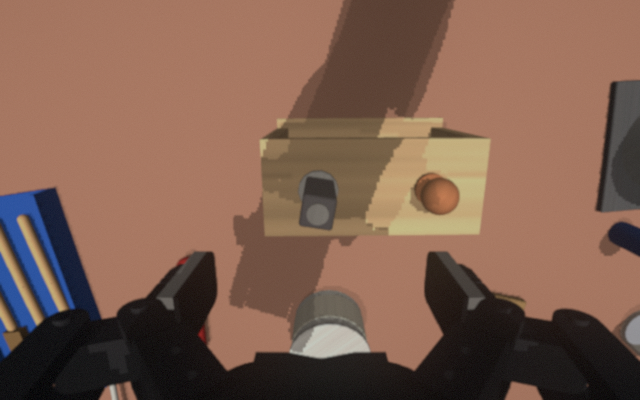

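The probe handle's top face is centred at about (318,215) with its flange at (319,188), and the stirrer knob is at (440,195). Next I'll get the probe's centre and yaw from the depth of the top face.

Run:
```python
from h import *
import pickle; s,im,d=pickle.load(open('w2.pkl','rb'))
_,_,c0=pose('wrist',s)
v,u=np.mgrid[160:245,280:360]; v=v.ravel();u=u.ravel(); k=d[v,u]>0; u,v=u[k],v[k]
_,D=ray('wrist',np.c_[u,v],s); X=c0+D*d[v,u][:,None]
T=X[X[:,2]>.174]; print(len(T),np.median(T[:,2]),(T.max(0)+T.min(0))/2,np.ptp(T,0),cv2.minAreaRect((T[:,:2]*1000).astype(np.float32)))
F=X[(X[:,2]>.128)&(X[:,2]<.170)]; print('front',len(F),np.median(F[:,0]),np.polyfit(F[:,1],F[:,0],1),np.ptp(F,0))
# colour: dark top face outline
g=cv2.cvtColor(im,cv2.COLOR_BGR2GRAY); 
P=X[(abs(X[:,2]-.118)<.003)]; print('plate',np.median(P[:,2]),len(P))
cr=im[160:245,270:370]; cv2.imwrite('pics/c2.png',cv2.resize(cr,None,fx=6,fy=6,interpolation=cv2.INTER_CUBIC))
```

```text
1181 0.1806687425145608 [ 0.5496111  -0.20768897  0.17990397] [0.02404667 0.0235937  0.01148722] ((549.5997314453125, -207.6557159423828), (21.952360153198242, 22.49735450744629), 81.3006362915039)
front 408 0.5388661190346131 [0.14738105 0.56933885] [0.00414217 0.02140157 0.04141004]
plate 0.11846933909021556 4061
```

View pics/c2.png

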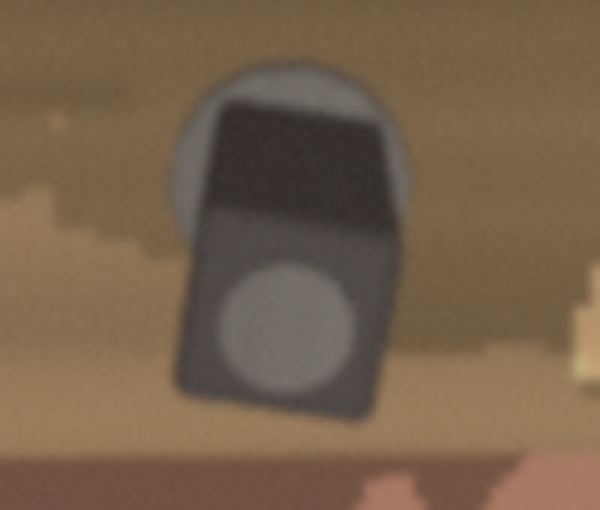

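Run:
```python
from h import *
delta([.5496,-.2077,.307],down(171.5))
```

```text
d [-0.0052 -0.0102  0.385 ] turn [ 0.0025 -0.0005  0.3028]
```

Call:
{"fn": "move_arm", "kwargs": {"rows": [{"translation": [-0.005,-0.01,0.05],"turn": [0,0,0.3],"hand": 0},{"translation": [-0.005,-0.01,0.12],"turn": [0,0,0.303],"hand": 0},{"translation": [-0.005,-0.01,0.2],"turn": [0,0,0.303],"hand": 0},{"translation": [-0.005,-0.01,0.27],"turn": [0,0,0.303],"hand": 0},{"translation": [-0.005,-0.01,0.32],"turn": [0,0,0.303],"hand": 0},{"translation": [-0.005,-0.01,0.36],"turn": [0,0,0.303],"hand": 0},{"translation": [-0.005,-0.01,0.385],"turn": [0,0,0.303],"hand": 0},{"translation": [-0.005,-0.01,0.385],"turn": [0,0,0.303],"hand": 0},{"translation": [-0.005,-0.01,0.385],"turn": [0,0,0.303],"hand": 0}]}}

```text
t: 3.95
eef_pos: [0.5492, -0.21, 0.3077]
eef_rot: [0.237, 3.132, -0.0]
contact_force: [0.6, 0.5, 0.4]
gripper_width: 0.0853
finger_force: 0.0
```

Run:
```python
from h import *
print(sense()['eef_pos']);delta([.5496,-.2077,.307],down(171.5))
```

```text
[ 0.54917744 -0.21003067  0.30767869]
d [-0.0002  0.0079  0.0023] turn [-0.0002  0.0015 -0.0051]
```

Good. I'll correct y by 2 mm, then close the gripper.

Call:
{"fn": "move_arm", "kwargs": {"rows": [{"translation": [0,0.008,0],"turn": [0,0,0],"hand": 0},{"translation": [0,0.008,0],"turn": [0,0,0],"hand": 0.4},{"translation": [0,0.008,0],"turn": [0,0,0],"hand": 0.6},{"translation": [0,0.008,0],"turn": [0,0,0],"hand": 0.8},{"translation": [0,0.008,0],"turn": [0,0,0],"hand": 1},{"translation": [0,0.008,0],"turn": [0,0,0],"hand": 1},{"translation": [0,0.008,0],"turn": [0,0,0],"hand": 1},{"translation": [0,0.008,0],"turn": [0,0,0],"hand": 1}], "newtons": 60}}

```text
t: 4.95
eef_pos: [0.5494, -0.2076, 0.3073]
eef_rot: [0.237, 3.132, -0.0]
contact_force: [-0.1, 1.2, 3.3]
gripper_width: 0.0213
finger_force: 59.0
```

Run:
```python
from h import *
s=sense();print(s['eef_pos'],s['gripper_width'],s['finger_force'],s['contact_force'],s['moment'],s['t']);delta([.5496,-.2077,.307],down(171.5))
```

```text
[ 0.54941518 -0.2075592   0.30731023] 0.02132361243534482 58.954821825027466 [-0.14688825  1.15326937  3.32849601] [ 0.07851546  0.09146522 -0.01597599] 4.95
d [-0.0007 -0.0004  0.001 ] turn [-0.0001  0.0003 -0.005 ]
```

Call:
{"fn": "move_arm", "kwargs": {"rows": [{"translation": [0,0,-0.03],"turn": [0,0,0],"hand": 1},{"translation": [0,0,-0.08],"turn": [0,0,0],"hand": 1},{"translation": [0,0,-0.14],"turn": [0,0,0],"hand": 1},{"translation": [0,0,-0.2],"turn": [0,0,0],"hand": 1},{"translation": [0,0,-0.27],"turn": [0,0,0],"hand": 1},{"translation": [0,0,-0.34],"turn": [0,0,0],"hand": 1},{"translation": [0,0,-0.42],"turn": [0,0,0],"hand": 1},{"translation": [0,0,-0.5],"turn": [0,0,0],"hand": 1},{"translation": [0,0,-0.56],"turn": [0,0,0],"hand": 1},{"translation": [0,0,-0.58],"turn": [0,0,0],"hand": 1},{"translation": [0,0,-0.58],"turn": [0,0,0],"hand": 1}]}}

```text
t: 6.32
eef_pos: [0.5492, -0.2075, 0.4815]
eef_rot: [0.237, 3.132, -0.0]
contact_force: [-0.8, -0.0, -1.8]
gripper_width: 0.0212
finger_force: 58.7
```

Run:
```python
from h import *
s=sense();print(s['eef_pos'],s['gripper_width'],s['finger_force'],s['contact_force'],s['moment']);delta([.5222,.1844,.477],down(171.5))
for n in('side',):
    im,d=capture(n); cv2.imwrite(f'pics/{n}1.png',im)
```

```text
[ 0.54921289 -0.20752692  0.48154408] 0.021215091834747176 58.714038133621216 [-0.75668719 -0.04605021 -1.76978619] [-0.01402441  0.05856076  0.0115504 ]
d [0.2856 1.278  0.0149] turn [-0.0002  0.0011 -0.0051]
```

View pics/side1.png

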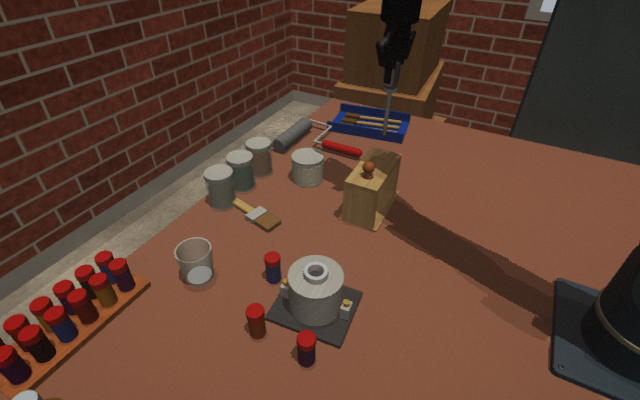

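The probe is out of the holder and hanging upright, with its tip at about (386,135). I'll carry it to the tin.

Call:
{"fn": "move_arm", "kwargs": {"rows": [{"translation": [0.02,0.08,0],"turn": [0,0,0],"hand": 1},{"translation": [0.05,0.22,0],"turn": [0,0,0],"hand": 1},{"translation": [0.09,0.38,0],"turn": [0,0,0],"hand": 1},{"translation": [0.12,0.54,0],"turn": [0,0,0],"hand": 1},{"translation": [0.16,0.7,0],"turn": [0,0,0],"hand": 1},{"translation": [0.19,0.86,0],"turn": [0,0,0],"hand": 1},{"translation": [0.22,1,0],"turn": [0,0,0],"hand": 1}]}}

```text
t: 7.25
eef_pos: [0.5288, 0.1008, 0.4804]
eef_rot: [-0.236, -3.131, 0.0]
contact_force: [0.7, -0.1, -1.4]
gripper_width: 0.0213
finger_force: 58.9
```

Call:
{"fn": "move_arm", "kwargs": {"rows": [{"translation": [0.03,0.13,0],"turn": [0,0,0],"hand": 1},{"translation": [0.05,0.22,0],"turn": [0,0,0],"hand": 1},{"translation": [0.066,0.27,0],"turn": [0,0,0],"hand": 1},{"translation": [0.066,0.278,0],"turn": [0,0,0],"hand": 1},{"translation": [0.066,0.278,0],"turn": [0,0,0],"hand": 1},{"translation": [0.066,0.278,0],"turn": [0,0,0],"hand": 1}]}}

```text
t: 8.0
eef_pos: [0.5225, 0.1831, 0.4812]
eef_rot: [0.24, 3.132, -0.001]
contact_force: [0.5, -0.2, -1.4]
gripper_width: 0.0212
finger_force: 58.9
```

Run:
```python
from h import *
import pickle
s=sense();print(s['eef_pos'],s['eef_rot'],s['contact_force'],s['moment']);delta([.5222,.1844,.477],down(171.5))
o={}
for n in('wrist','side','top'): o[n]=capture(n)
pickle.dump((s,o),open('p3.pkl','wb'))
cv2.imwrite('pics/w3.png',np.hstack([o['wrist'][0][100:400,170:470],cv2.resize(o['side'][0][130:320,220:410],(500,500))[:300] ]))
cv2.imwrite('pics/s3.png',cv2.resize(o['side'][0][100:340,200:440],(600,600)))
```

```text
[0.52247647 0.18307034 0.48120372] [ 2.39949887e-01  3.13228829e+00 -8.79509153e-04] [ 0.53192616 -0.18699493 -1.40686115] [-0.01894131 -0.03352887  0.01701268]
d [0.0016 0.0042 0.014 ] turn [-0.001   0.0003 -0.0087]
```

View pics/s3.png

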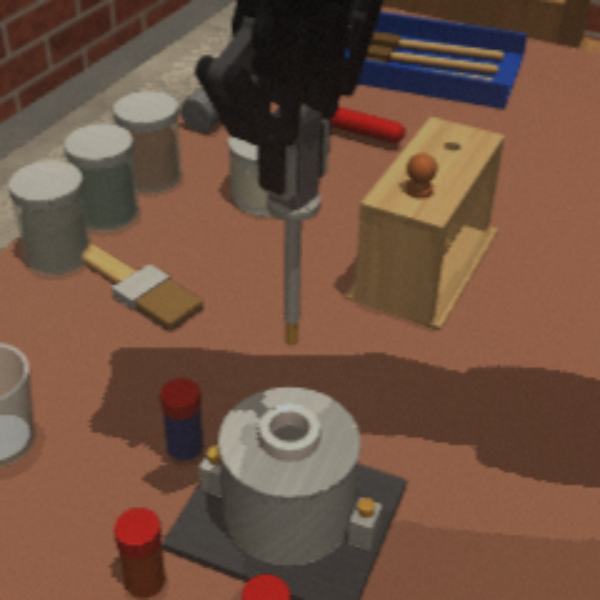

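View pics/w3.png

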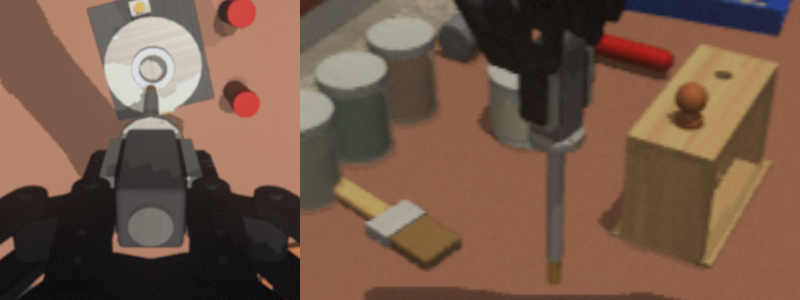

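In the side view the tip is at full-image (317,237) and the collar mouth at (316,272). The wrist view shows the stem ending near (321,188). I'll check the tip's position and the tilt.

Run:
```python
from h import *
import pickle
s,o=pickle.load(open('p3.pkl','rb')); im=o['side'][0]; hsv=cv2.cvtColor(im,cv2.COLOR_BGR2HSV)
# stem: low-saturation pixels between flange and tip
rows=[];
for y in range(192,226,3):
    xs=[x for x in range(306,330) if hsv[y,x,1]<70]
    if xs: rows.append((y,np.mean(xs),len(xs)))
print(np.round(rows,1).tolist())
br=[(x,y) for y in range(224,242) for x in range(308,326) if 14<=hsv[y,x,0]<=30 and hsv[y,x,1]>90]
br=np.array(br); print('brass',len(br),br.mean(0),br.min(0),br.max(0))
tipz=s['eef_pos'][2]-.155-.144
print('tipz',tipz, plane('side',[(br[:,0].mean(),br[:,1].max())],tipz), 'brass mid',plane('side',[br.mean(0)],tipz+.005))
# lateral: world line along axis through TCP vs. the image
p,A,c=pose('side')
for X in [(*s['eef_pos'][:2],tipz),(*s['eef_pos'][:2],tipz+.05),(*s['eef_pos'][:2],tipz+.1),(.5222,.1844,.105)]:
    K=np.array([[p['fx'],0,p['cx']],[0,p['fy'],p['cy']],[0,0,1.]]); print(cv2.projectPoints(np.array([X]),cv2.Rodrigues(A.T)[0],-A.T@c,K,np.array([p['k1'],0,0,0.]))[0].ravel().round(1))
w=o['wrist'][0]; h2=cv2.cvtColor(w,cv2.COLOR_BGR2HSV)
print(plane('wrist',[(321,190),(320,190)],tipz,s))
```

```text
[[192.0, 317.0, 5.0], [195.0, 317.0, 5.0], [198.0, 316.5, 6.0], [201.0, 316.5, 6.0], [204.0, 316.5, 6.0], [207.0, 316.5, 6.0], [210.0, 316.5, 6.0], [213.0, 316.5, 6.0], [216.0, 316.0, 5.0], [219.0, 316.0, 5.0], [222.0, 316.0, 5.0], [225.0, 316.5, 6.0]]
brass 39 [316.30769231 233.        ] [314 229] [318 237]
tipz 0.18220371873492305 [[0.5219906  0.18256277 0.18220372]] brass mid [[0.52402785 0.17887076 0.18720372]]
[315.9 237.1]
[316.2 213.6]
[316.5 187.5]
[315.3 269.7]
[[0.52440642 0.18252118 0.18220372]
 [0.52428591 0.18174243 0.18220372]]
```

Call:
{"fn": "move_arm", "kwargs": {"rows": [{"translation": [0.001,0.004,0],"turn": [0,0,0],"hand": 1},{"translation": [0.001,0.004,0.04],"turn": [0,0,0],"hand": 1},{"translation": [0.001,0.004,0.1],"turn": [0,0,0],"hand": 1},{"translation": [0.001,0.004,0.16],"turn": [0,0,0],"hand": 1},{"translation": [0.001,0.004,0.2],"turn": [0,0,0],"hand": 1},{"translation": [0.001,0.004,0.22],"turn": [0,0,0],"hand": 1},{"translation": [0.001,0.004,0.22],"turn": [0,0,0],"hand": 1}]}}

```text
t: 9.02
eef_pos: [0.5221, 0.1856, 0.415]
eef_rot: [-0.237, -3.132, 0.0]
contact_force: [-0.3, 0.9, -2.8]
gripper_width: 0.0216
finger_force: 58.9
```

Run:
```python
from h import *
s=sense();print(s['eef_pos'],s['contact_force'],s['moment'],'tip',s['eef_pos'][2]-.299);delta([.5222,.1844,.374],down(171.5))
```

```text
[0.52211417 0.18562119 0.41496933] [-0.2996915   0.94949556 -2.81311391] [ 0.02533709 -0.0211931  -0.03348173] tip 0.11596933466746795
d [-0.0009 -0.0039  0.1366] turn [-0.0005 -0.0007 -0.0049]
```

Call:
{"fn": "move_arm", "kwargs": {"rows": [{"translation": [0,-0.003,0],"turn": [0,0,0],"hand": 1},{"translation": [0,-0.003,0],"turn": [0,0,0],"hand": 1},{"translation": [0,-0.003,0.03],"turn": [0,0,0],"hand": 1},{"translation": [0,-0.003,0.07],"turn": [0,0,0],"hand": 1},{"translation": [0,-0.003,0.11],"turn": [0,0,0],"hand": 1},{"translation": [0,-0.003,0.145],"turn": [0,0,0],"hand": 1},{"translation": [0,-0.003,0.165],"turn": [0,0,0],"hand": 1},{"translation": [0,-0.003,0.165],"turn": [0,0,0],"hand": 1},{"translation": [0,-0.003,0.165],"turn": [0,0,0],"hand": 1}]}}

```text
t: 10.15
eef_pos: [0.5221, 0.1848, 0.366]
eef_rot: [0.237, 3.132, 0.0]
contact_force: [-0.7, 0.4, -2.3]
gripper_width: 0.0214
finger_force: 58.9
```

Run:
```python
from h import *
s=sense();print(s['eef_pos'],s['contact_force'],s['moment'],'tip',s['eef_pos'][2]-.299);delta([.5222,.1844,.374],down(171.5))
for i in range(8): capture('side'); s=sense(); print(s['contact_force'].round(2) if hasattr(s['contact_force'],'round') else s['contact_force'],np.round(s['eef_pos'],4))
```

```text
[0.52208952 0.18478627 0.36599387] [-0.65044059  0.44893472 -2.29539858] [-0.0164006  -0.01275108  0.02873369] tip 0.06699387191284856
d [-0.0006 -0.0012 -0.0267] turn [ 0.0005  0.0009 -0.005 ]
[ 0.2  -0.49 -1.42] [0.5221 0.1848 0.3661]
[ 0.01 -0.19 -0.95] [0.5221 0.1848 0.3661]
[-0.52  0.44 -2.35] [0.522  0.1847 0.3661]
[-0.07 -0.12 -2.25] [0.522  0.1847 0.366 ]
[ 0.21  0.95 -2.18] [0.522  0.1848 0.366 ]
[-0.09 -0.24 -1.87] [0.522  0.1847 0.3659]
[ 0.23 -1.04 -2.26] [0.522  0.1847 0.3659]
[-0.28 -0.18 -1.79] [0.522  0.1847 0.3658]
```

Call:
{"fn": "move_arm", "kwargs": {"rows": [{"translation": [0,-0.001,0.01],"turn": [0,0,0],"hand": 1},{"translation": [0,-0.001,0.02],"turn": [0,0,0],"hand": 1},{"translation": [0,-0.001,0.02],"turn": [0,0,0],"hand": 1}]}}

```text
t: 10.92
eef_pos: [0.5218, 0.1844, 0.3593]
eef_rot: [-0.237, -3.132, 0.001]
contact_force: [-0.7, 0.2, -1.7]
gripper_width: 0.0215
finger_force: 58.9
```

Call:
{"fn": "move_arm", "kwargs": {"rows": [{"translation": [0,0,0.008],"turn": [0,0,0],"hand": 1},{"translation": [0,0,0.016],"turn": [0,0,0],"hand": 1},{"translation": [0,0,0.016],"turn": [0,0,0],"hand": 1}]}}

```text
t: 11.3
eef_pos: [0.5219, 0.1844, 0.3547]
eef_rot: [-0.237, -3.132, 0.0]
contact_force: [-1.1, -0.0, -1.6]
gripper_width: 0.0215
finger_force: 58.9
```

Tip at about 0.056, no contact yet. I'll go down in 4 mm steps and check after each.

Call:
{"fn": "move_arm", "kwargs": {"rows": [{"translation": [0,0,0.007],"turn": [0,0,0],"hand": 1},{"translation": [0,0,0.014],"turn": [0,0,0],"hand": 1},{"translation": [0,0,0.014],"turn": [0,0,0],"hand": 1}]}}

```text
t: 11.68
eef_pos: [0.5218, 0.1844, 0.3505]
eef_rot: [-0.237, -3.132, 0.0]
contact_force: [-0.3, -0.9, -2.0]
gripper_width: 0.0214
finger_force: 58.9
```

Call:
{"fn": "move_arm", "kwargs": {"rows": [{"translation": [0,0,0.007],"turn": [0,0,0],"hand": 1},{"translation": [0,0,0.014],"turn": [0,0,0],"hand": 1},{"translation": [0,0,0.014],"turn": [0,0,0],"hand": 1}]}}

```text
t: 12.05
eef_pos: [0.5218, 0.1844, 0.3463]
eef_rot: [-0.237, -3.132, 0.0]
contact_force: [0.3, -1.2, -1.6]
gripper_width: 0.0211
finger_force: 58.9
```

Call:
{"fn": "move_arm", "kwargs": {"rows": [{"translation": [0,0,0.007],"turn": [0,0,0],"hand": 1},{"translation": [0,0,0.014],"turn": [0,0,0],"hand": 1},{"translation": [0,0,0.014],"turn": [0,0,0],"hand": 1}]}}

```text
t: 12.42
eef_pos: [0.5219, 0.1844, 0.3421]
eef_rot: [-0.237, -3.132, 0.0]
contact_force: [0.8, -0.1, -2.0]
gripper_width: 0.0213
finger_force: 58.9
```

```bash
cat > f.py <<'E'
from h import *
F=[]
for i in range(6): capture('side'); F.append(sense()['contact_force'])
s=sense(); print(np.mean(F,0).round(2),np.round(s['eef_pos'],4),s['t'])
E
python3 f.py
```

```text
[-0.34 -0.15 -1.92] [0.5219 0.1844 0.3424] 12.725
```

No contact yet, tip at about 0.043.

Call:
{"fn": "move_arm", "kwargs": {"rows": [{"translation": [0,0,0.007],"turn": [0,0,0],"hand": 1},{"translation": [0,0,0.014],"turn": [0,0,0],"hand": 1},{"translation": [0,0,0.014],"turn": [0,0,0],"hand": 1}]}}

```text
t: 13.1
eef_pos: [0.5218, 0.1844, 0.3379]
eef_rot: [-0.237, -3.132, 0.0]
contact_force: [-0.7, 0.1, -2.4]
gripper_width: 0.0212
finger_force: 58.9
```

```bash
python3 f.py
```

```text
[-0.03 -0.1  -1.79] [0.5219 0.1844 0.3381] 13.4
```

Call:
{"fn": "move_arm", "kwargs": {"rows": [{"translation": [0,0,0.007],"turn": [0,0,0],"hand": 1},{"translation": [0,0,0.014],"turn": [0,0,0],"hand": 1},{"translation": [0,0,0.014],"turn": [0,0,0],"hand": 1}]}}

```text
t: 13.78
eef_pos: [0.522, 0.1845, 0.3338]
eef_rot: [0.237, 3.133, 0.0]
contact_force: [0.5, 0.2, 1.6]
gripper_width: 0.0215
finger_force: 59.2
```

```bash
python3 f.py
```

```text
[0.29 0.16 0.42] [0.522  0.1845 0.334 ] 14.075
```

Contact: the force is up about 2.3 N, which puts the tip roughly 3 mm in and the floor at about 0.038 m. I'll press 3 mm further.

Call:
{"fn": "move_arm", "kwargs": {"rows": [{"translation": [0,0,0.005],"turn": [0,0,0],"hand": 1},{"translation": [0,0,0.01],"turn": [0,0,0],"hand": 1},{"translation": [0,0,0.01],"turn": [0,0,0],"hand": 1},{"translation": [0,0,0.01],"turn": [0,0,0],"hand": 1}]}}

```text
t: 14.58
eef_pos: [0.522, 0.1844, 0.3309]
eef_rot: [0.237, 3.133, 0.0]
contact_force: [-0.0, 0.7, 0.8]
gripper_width: 0.0216
finger_force: 59.3
```

```bash
python3 f.py
python3 - <<'E'
from h import *
delta([.5222,.1844,.331],down(171.5)); s=sense(); print(s['moment'],s['gripper_width'],s['finger_force'])
im,_=capture('wrist'); cv2.imwrite('pics/w5.png',im[120:400,150:490]); im,_=capture('side'); cv2.imwrite('pics/s5.png',cv2.resize(im[150:350,220:420],(600,600)))
E
```

```text
[0.08 0.04 1.41] [0.522  0.1844 0.331 ] 14.875
d [-0.0008 -0.     -0.0001] turn [ 0.0001  0.0003 -0.005 ]
[ 0.11130124 -0.17700863  0.00053714] 0.021290893415232215 59.33953285217285
```

View pics/s5.png

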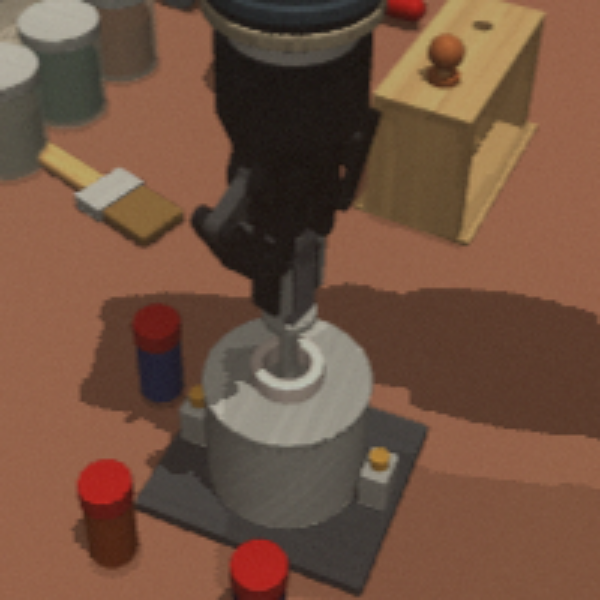

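The stem is at about (288,360), central in the bore, and clear of the collar. The tip is about 7 mm in at roughly 3.3 N. The stirring rod and vials stand where they were, so I'll hand in.

```bash
python3 -c "
from workcell import finish_job; print(finish_job())"
```

```text
the job is handed in; nothing more can be done
None
```

The job is handed in at about 15 s: the probe is held upright and centred in the collar, with its tip on the hidden floor (about 38 mm above the bench) and pressed in roughly 7 of its 16 mm at about 3.3 N; the rod and vials were not moved.

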